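# Slide a watch dial under the stage clip

## Robot

A 6-joint arm with a two-finger parallel gripper is mounted at the origin on the work surface. World frame = base frame: x ahead of the robot, y to its left, z up, the work surface at z = 0. Lengths are in mm, angles in rad, forces in N, time in s.
With the tool pointing down it reaches from about 350 to 875 mm from the base axis. Payload 4.2 kg.
Tool frame: the origin (TCP) lies midway between the tips of the shut fingers; the grasp point (between the pads) lies 19 mm behind it; z points along the fingers, y is the line along which they close (so a half turn about z gives the same grasp; the last joint's range is limited). The gripper opens to 85 mm and grips with 20 to 120 N. Pads are 22 mm wide; open, the fingers measure 114 mm over their backs; the gripper's body (76 mm by 85 mm) begins 54 mm behind the grasp point. The pads swing forward as they close: fully open they stand 13 mm farther back than shut.
Start: joints at [-1.083, 0.385, 0.008, 0, -1.194, -0.259], TCP at [141.773, -608.687, 207.412] pointing down, gripper open.
Joint ranges: [-3.14, 3.14], [-1.21, 2.06], [-1.07, 1.41], [-3.16, 2.05], [-2.99, -0.16], [-3.1, 3.1]. Speed limits (rad/s): [2.79, 2.79, 3.14, 3.14, 3.14, 3.14].

## Interface

Orientations are given as a unit quaternion [x, y, z, w].
In Python, from bench import sensors, get_image, camera_params, job_done gives the robot as it stands.
- The arm moves only by the tool servo_tool, never from a script. Its argument "motion" is a list of rows, each an object with "travel": the shift along the tool's x, y, z as a fraction of full scale, a list of three; "rot": the turn, a rotation vector about the tool's x, y, z as a fraction of full scale, a list of three; "hand": the opening, from 0 (shut) to 1 (fully open). In form: [{"travel": [x, y, z], "rot": [wx, wy, wz], "hand": hand}, ...]. A call has 1 to 10 rows; each row shifts and turns the commanded pose from where the row before left it, along the tool's axes as they then stand; what a row does not reach is not made up. Full scale, the value 1, is 25 cm for a shift and 360 degrees for a turn. A row lasts 1/12 s, in which the tool goes at most 41.7 mm and 7.16 degrees, less where a joint would pass 70% of its speed; a pose out of reach is approached as far as the arm can. A call with a number of a shift or a turn outside -1 to 1 is refused whole. A call with a gripper value outside its range is refused whole. The fingers move at their own pace and stop on an object; the grip force is fixed at half the most. Time passes only in rows, so rows that do not move let the fingers close. It gives the time, the measured TCP pose, the force, the opening and the grip force at its end, in the units of the state.
- sensors.read_state(): the state, without advancing time (a new reading comes with each control period).
- get_image(name): name is "scene" or "top"; returns (picture, depth): 420x560x3 uint8, red, green, blue; 420x560 float32, mm along the optical axis (not along the pixel's ray), 0 where there is no reading.
- camera_params(name): a dict with "camera_matrix" (3x3 intrinsics, pixels), "R" (3x3) and "t" (3): a world point X has camera coordinates R X + t. Camera axes: x right, y down, z forward; pixel columns grow to the right and rows downward; lengths in mm; the calibration is good to about 2 mm. A picture is of the moment at which its call begins. camera_params takes no time and is no camera call.
- job_done(): hands the job in; it is judged then, once.
The state is a dict: "clock": time; "joints": joint angles; "joint_vel": joint speeds; "joint_efforts": joint torques, N m; "position": TCP position; "ee_rot": TCP orientation; "contact_force": force on the tool from outside, world axes, zero at the start; "wrist_torque": the same for the moment, N m; "gripper_width": finger opening in mm; "grasp_force": force on a finger pad.
Only numpy, scipy, OpenCV 4.12 (cv2) and the standard library are available. Lean on these libraries where they do the work, as an engineer would, in place of code of your own. Each camera call takes 0.05 s, during which the arm holds its last target. There are 200 camera calls.

## Task

On the inspection stage, press the clip's red thumb plate down with one fingertip so that its white foot lifts, and while you keep it down use the other fingertip to push the blue dial carrier along its channel, beneath the foot, until it is fully home against the end stop. Then let go of the clip so that its foot holds the carrier down, and take your fingers away. Only press and push: do not lift or tip the carrier, and leave the loupe, the glue bottle, the blower and the dial tray where they stand.

Things in the scene. Friction and masses are not known exactly. Their poses are not given: they have to be found in the camera images.
- stage: Fixed grey inspection stage: plate 180 (x) x 190 (y) mm, top face 22 mm above the bench. Origin: centre of its underside; +x: the way the carrier is pushed, +y: the clip's side, z up. A channel 51 mm wide along x lies between dark rails 5 mm high, 7 mm thick, ending at a dark stop bar 8 mm high. The left (+y) rail is broken where the clip's steel bracket, 16 mm high, 22 mm wide, stands.
- home (a point): Point on the stage's top face, on the channel's centre line, where the carrier's centre lies when it is fully home (front edge on the stop bar, 24 mm further in +x). Axes as the stage's. Seen from here the clip's hinge pin is at x -9.8, y +38.8, z +12 mm.
- carrier: Loose blue dial carrier, a flat square plate 48 x 48 x 8 mm, 40 to 90 g, with a silver watch dial 31 mm across (to 10 mm high) in its top. Origin: centre of its underside; z up. It starts square in the channel, 22 to 32 mm short of home, front edge 2 to 12 mm short of the clip's foot.
- clip (a joint): Spring clip's hinge angle, rad. 0: at rest, foot down, too low for the carrier to pass. The foot clears the carrier from about 0.23 up; 0.42: fully pressed, hard stop. On the carrier at home the released clip stands at about 0.20. The spring always closes it; about 3 N in the middle of the thumb plate starts it, 6.5 N holds it fully down.
- thumb_plate (a point): Centre of the upper face of the red ribbed thumb plate, the clip's tail: 38 mm along the clip, 38 mm across, 2 mm thick. Axes turn with the clip (z up at rest): x from the hinge pin to the plate (in plan 135 deg from the stage's x, towards its -x +y), y across. At rest the plate is raised by 0.42 rad, this point 21 mm above the stage's top face; fully pressed it is level, 4.5 mm above it, at x -37, y +66 mm from home.
- clip_foot (a point): Centre of the lower face of the white plastic foot, upright, 8 mm across and 5.5 mm tall, under the clip's other end, 28 mm from the hinge pin. Over the home carrier's left front corner (x +10, y +19 mm from home). At rest it is about 2 mm above the stage's top face, fully pressed about 14 mm.
- loupe: Loose black eye loupe, 31 mm across, 28 mm tall, standing on the stage to the right of the channel; leave alone. Origin: centre of its underside.
- glue: Loose orange glue bottle, 34 mm across, 100 mm tall with its nozzle, on the bench beside the stage's right (-y) edge; leave alone. Origin: centre of its underside.
- blower: Loose black rubber dust blower, 62 mm across, nozzle up, 123 mm tall, on the bench beside the stage's left (+y) edge; leave alone. Origin: centre of its underside.
- tray: Dark wooden tray of watch dials, 260 (x) x 200 (y) x 32 mm, on the bench far to the right; leave alone. Origin: centre of its underside.
There are look-alikes about, which are no part of the job. There is more than one size of the carrier; the one meant has the size given above.

How it is judged (in metres and radians):
On the way, in this order (a step that is already met when the one before it is completed fails the run):
1. the thumb plate is held down by a finger and the foot is up, with the carrier still short of the foot (value of joint clip above 0.26 rad and contact force between the fingers and clip_c2 above 0.5 N and x of carrier in the frame of home below -0.016 m), for 0.2 s.
2. the carrier has been pushed home against the end stop while a finger still holds the thumb plate down (value of joint clip above 0.225 rad and contact force between the fingers and clip_c2 above 0.5 N and x of carrier in the frame of home above -0.003 m), for 0.2 s.
At the end, for the whole second after the job is handed in: The carrier lies flat in the channel within 3 mm of the end stop and square to it within 0.08 rad, at rest, and the released clip's foot presses on it with more than 1 N (clip joint between 0.14 and 0.25 rad) (x of carrier in the frame of home above -0.003 m and horizontal distance between carrier and home below 0.005 m and angle between the x axis of carrier and the x axis of stage, either way round below 0.08 rad and angle between carrier's own z axis and vertical below 0.05 rad and value of joint clip between 0.14 and 0.25 rad and contact force between clip_c3 and carrier above 1 N and linear speed of carrier below 0.01 m/s); the robot touches nothing.
It fails at once if the carrier is lifted more than 5 mm off the plate (z of carrier in the frame of home above 0.005 m).
It fails at once if the carrier is tipped (angle between carrier's own z axis and vertical above 0.2 rad).
It fails at once if the loupe, glue bottle, blower or dial tray is moved more than 15 mm (distance of any of loupe, glue, blower, tray from where it was at the start of the episode above 0.015 m).
It also fails if it takes over 56 s, if anything falls off the work surface, if the arm or the gripper's body presses on something with over 40 N, if the wrist force passes 120 N, or if a joint passes its speed limit or range.

## Working session

There is one attempt and no reset: what is moved stays moved. The work goes in short steps, Python scripts to look and compute and a tool call to move; the robot and the scene stay as the last step left them, time stands still between calls to the robot, and variables do not carry over. Pictures are saved under pics/ and viewed, at most 10 in all, crops included, and the job is handed in when it is done.

Besides the shell and the picture viewer there is one more tool, called after ">>>" as name(argument=value, ...) on one line, values as JSON. servo_tool: Moves the arm, as the interface text tells. Its arguments: {"type":"object","properties":{"motion":{"type":"array"}},"required":["motion"]}

```bash
mkdir -p pics; ls
cat > h.py <<'E'
import numpy as np, cv2
from bench import sensors, get_image, camera_params, job_done
def cam(n):
    p=camera_params(n); return np.array(p["camera_matrix"]),np.array(p["R"]),np.array(p["t"])
def ray(n,uv,z):
    K,R,t=cam(n); d=R.T@np.linalg.inv(K)@np.array([uv[0],uv[1],1.]); c=-R.T@t
    return c+d*(z-c[2])/d[2]
def proj(n,X):
    K,R,t=cam(n); q=K@(R@np.array(X,float)+t); return q[:2]/q[2]
E
python3 - <<'E'
from h import *
for n in("scene","top"):
    im,d=get_image(n); np.savez(f"{n}0.npz",im=im,d=d); cv2.imwrite(f"pics/{n}0.png",im[:,:,::-1])
    K,R,t=cam(n); print(n,K[0,0],(-R.T@t).round(),R[2].round(2))
print(sensors.read_state())
E
```

```text
pics
scene 393.1951894722398 [1098.  202.  690.] [-0.55 -0.35 -0.76]
top 465.0818413453233 [ 456.  -97. 1210.] [ 0.16 -0.02 -0.99]
{'clock': 0.1, 'joints': array([-1.08339537e+00,  3.85499890e-01,  6.77976755e-03, -4.03660530e-04,
       -1.19400631e+00, -2.58583292e-01]), 'joint_vel': array([ 2.29859912e-04, -6.52383932e-04,  3.57645314e-03,  4.19493799e-04,
        1.72369509e-03, -3.54514523e-05]), 'joint_efforts': array([-4.85834098e-04, -3.93319702e+01,  1.88929099e+01,  4.19787169e+00,
       -2.57226638e-03,  7.36025299e-06]), 'position': array([ 141.63753115, -608.16709017,  206.43021952]), 'ee_rot': array([-1.14085394e-01,  9.93470461e-01,  9.67060196e-04, -1.76967961e-04]), 'contact_force': array([ 0.07988266, -0.70400405,  0.07499558]), 'wrist_torque': array([ 0.02032815, -0.00952794, -0.03600984]), 'grasp_force': 0.0, 'gripper_width': 85.67843526418643}
```

View pics/scene0.png

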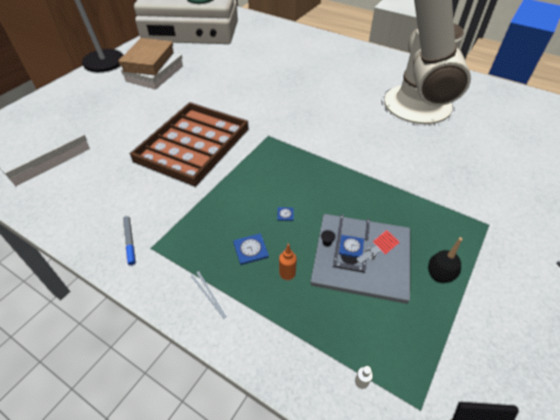

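View pics/top0.png

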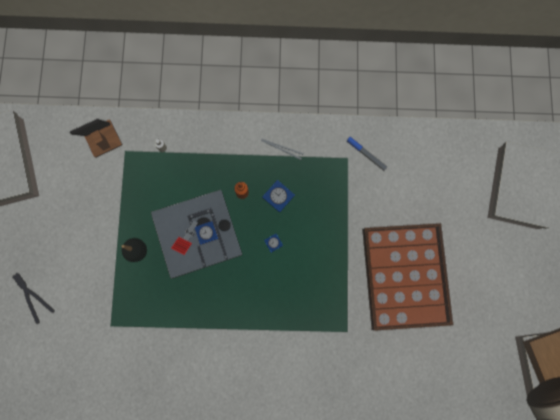

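The blue plates in top are at (205,232) on the stage in the channel, at (279,196) on the mat (too big) and at (273,242) on the mat (too small). I choose the one on the stage and check it in a close crop.

Run:
```python
from h import *
a=np.load("top0.npz");b=np.load("scene0.npz")
ca=a["im"][180:290,110:260]; cb=b["im"][205:305,305:470]
A=cv2.resize(ca,None,fx=4,fy=4,interpolation=cv2.INTER_CUBIC)[:300*2]
B=cv2.resize(cb,None,fx=4.8,fy=4.8,interpolation=cv2.INTER_CUBIC)
A=cv2.convertScaleAbs(A,alpha=1.7)
cv2.imwrite("pics/ca.png",A[:,:,::-1]);cv2.imwrite("pics/cb.png",B[:,:,::-1])
def mask(im,kind):
    r,g,bl=[im[:,:,i].astype(int) for i in range(3)]
    if kind=="red": return ((r>110)&(g<r*0.4)&(bl<r*0.4))
    if kind=="blue": return (bl>60)&(r<bl*0.55)&(bl>g*1.4)
for n,z in(("top",a),("scene",b)):
    for k in("red","blue"):
        m=mask(z["im"],k).astype(np.uint8)
        N,L,s,c=cv2.connectedComponentsWithStats(m)
        for i in range(1,N):
            if s[i,4]>25: print(n,k,s[i],c[i].round(1),ray(n,c[i],32).round(1))
K,R,t=cam("top"); d=a["d"]; 
# top-face of stage from depth
v,u=np.mgrid[0:420,0:560]; P=(np.stack([(u-K[0,2])/K[0,0]*d,(v-K[1,2])/K[1,1]*d,d],-1)-t)@R
m=((abs(P[:,:,2]-22)<6)&(u>120)&(u<260)&(v>170)&(v<300)).astype(np.uint8)
print(m.sum(), np.median(P[:,:,2][(u>140)&(u<230)&(v>200)&(v<270)]))
sat=a["im"].astype(int); m2=((sat.max(2)-sat.min(2)<25)&(sat.max(2)>60)&(u>140)&(u<250)&(v>180)&(v<285)).astype(np.uint8)
c=max(cv2.findContours(cv2.morphologyEx(m2,cv2.MORPH_CLOSE,np.ones((5,5))),0,2)[0],key=cv2.contourArea)
r=cv2.minAreaRect(c); print(r); bp=cv2.boxPoints(r); w=np.array([ray("top",p,22) for p in bp]); print(w.round(1),w.mean(0)); e=np.diff(w,axis=0); print(np.linalg.norm(e,axis=1),np.degrees(np.arctan2(e[:,1],e[:,0])))
```

```text
top red [172 238  19  16 156] [181.1 245.3] [575.  126.9  32. ]
top blue [348 138  14  12  71] [354.4 143.4] [ 857.6 -313.5   32. ]
top blue [263 181  31  31 285] [277.9 196.1] [ 709.2 -114.8   32. ]
top blue [195 222  23  22 176] [206.2 232.3] [609.8  65.4  32. ]
top blue [265 235  17  17  77] [273. 243.] [ 586.9 -105.1   32. ]
scene red [375 233  22  20 173] [385.2 242. ] [566.1 124.9  32. ]
scene blue [ 490    0   70   83 3350] [525.8  39.5] [-551.1  200.5   32. ]
scene blue [278 207  15  13  85] [284.8 214.2] [613.4 -91.8  32. ]
scene blue [234 234  34  30 424] [250.4 249.3] [ 731.9 -100.9   32. ]
scene blue [339 235  25  23 246] [350.5 247. ] [616.7  69.5  32. ]
scene blue [126 245   9  19 132] [130.1 254. ] [ 872.4 -300.4   32. ]
4193 22.265065840608564
((195.50799560546875, 233.67481994628906), (72.3912582397461, 77.85590362548828), 72.12130737304688)
[[661.8 220.5  22. ]
 [730.5  33.   22. ]
 [552.4 -31.4  22. ]
 [487.3 152.7  22. ]] [608.00334005  93.68953312  22.        ]
[199.65848011 189.42915621 195.25745772] [ -69.86952482 -160.11992988  109.46206226]
```

View pics/ca.png

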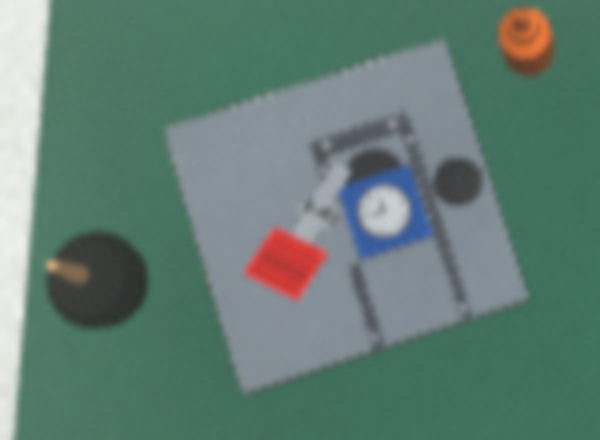

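View pics/cb.png

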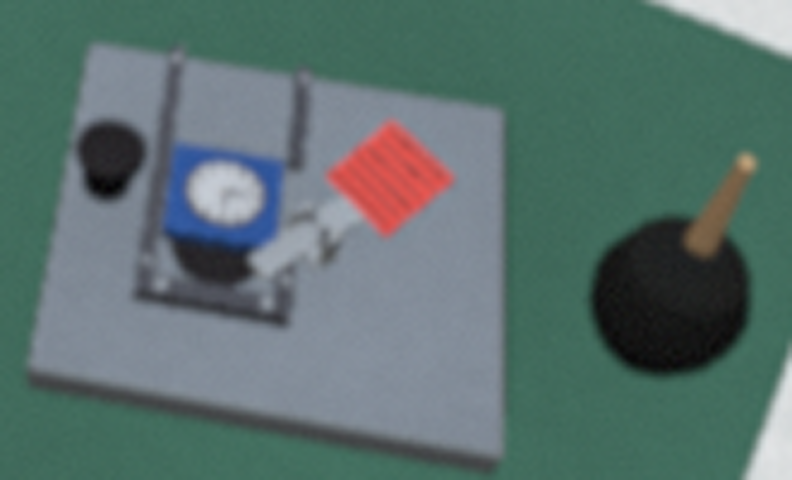

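The crops show the carrier at crop-a (385,210), with the foot at (345,168) short of its front edge. The red plate is at (287,263), the stop bar at (360,140), the loupe at (457,180) and the blower at (97,280), left of the stage.

Run:
```python
from h import *
from scipy.spatial.transform import Rotation as Ro
T=lambda p:((p[0]-1.5)/4+110,(p[1]-1.5)/4+180)
S=lambda p:((p[0]-1.9)/4.8+305,(p[1]-1.9)/4.8+205)
for n,f,cs in(("top",T,[(165,128),(443,40),(528,298),(243,392)]),("scene",S,[(503,460),(30,375),(92,43),(503,108)])):
    w=np.array([ray(n,f(c),22)[:2] for c in cs]); fl,fr,rr,rl=w
    ex=(fl+fr-rl-rr)/2; ey=(fl+rl-fr-rr)/2
    print(n,"stage c",w.mean(0).round(1),np.linalg.norm(ex).round(1),np.linalg.norm(ey).round(1),"yaw x",np.degrees(np.arctan2(ex[1],ex[0])),"y",np.degrees(np.arctan2(-ey[0],ey[1])))
yaw=np.radians(19.2)
def run(n,name,k):
    z=np.load(name)["im"]; hsv=cv2.cvtColor(z,cv2.COLOR_RGB2HSV)
    m=((hsv[:,:,1]>110)&(hsv[:,:,2]>50)&((hsv[:,:,0]<8)|(hsv[:,:,0]>172) if k=="red" else (abs(hsv[:,:,0].astype(int)-112)<12))).astype(np.uint8)
    return m
c,s=np.cos(yaw),np.sin(yaw); Rz=np.array([[c,-s],[s,c]])
for n,nm in(("top","top0.npz"),("scene","scene0.npz")):
    seed={"top":{"red":(181,245),"blue":(206,232)},"scene":{"red":(385,242),"blue":(350,247)}}[n]
    P={}
    for k,h in(("red",42),("blue",30)):
        m=run(n,nm,k); N,L,st,_=cv2.connectedComponentsWithStats(m)
        u,v=seed[k]; win=L[v-9:v+10,u-9:u+10]; i=np.bincount(win[win>0]).argmax()
        ct=max(cv2.findContours((L==i).astype(np.uint8),0,1)[0],key=cv2.contourArea)
        hull=cv2.convexHull(ct); M=cv2.moments(hull); cc=(M["m10"]/M["m00"],M["m01"]/M["m00"])
        P[k]=ray(n,cc,h)[:2]; print(n,k,np.round(cc,1),P[k].round(1),st[i])
    home=P["red"]-Rz@[-36.8,65.8]; print(n,"home",home.round(1),"carrier in home",(Rz.T@(P["blue"]-home)).round(1))
    bar={"top":[(325,148),(395,127)],"scene":[(168,287),(268,303)]}[n]; f=T if n=="top" else S
    for b in bar: print("  stop bar pt",(Rz.T@(ray(n,f(b),30)[:2]-home)).round(1))
    pts={"top":[("blower",(100,283),45),("loupe",(457,180),50),("glue",(526,32),90)],"scene":[("blower",(668,300),45),("loupe",(110,148),50)]}[n]
    for nme,p,h in pts: print("  ",nme,ray(n,f(p),h).round(0),(Rz.T@(ray(n,f(p),h)[:2]-home)).round(0))
```

```text
top stage c [609.  93.] 177.8 187.6 yaw x 20.0341502762388 y 19.826631078650205
scene stage c [610.1  96. ] 181.7 187.7 yaw x 20.238106880887955 y 20.552129268329267
top red [181.1 245.4] [573.6 125.1] [172 237  19  18 207]
top blue [205.8 232.4] [609.7  66.7] [195 222  23  22 191]
top home [630.   75.1] carrier in home [-21.8  -1.3]
  stop bar pt [28.8 23.5]
  stop bar pt [ 28.4 -22.9]
   blower [558. 239.  45.] [-14. 178.]
   loupe [628.  20.  50.] [-20. -52.]
   glue [715. -23.  90.] [  48. -121.]
scene red [385.9 241.6] [572.7 126.8] [374 231  25  23 317]
scene blue [350.8 246. ] [612.4  68.6] [339 235  25  23 254]
scene home [629.1  76.7] carrier in home [-18.4  -2.2]
  stop bar pt [ 32.  -18.9]
  stop bar pt [30.4 22.3]
   blower [573. 246.  45.] [  2. 178.]
   loupe [629.  21.  50.] [-19. -53.]
```

>>> servo_tool(motion=[{"travel":[-0.04,0.04,0],"rot":[0,0,0],"hand":0.6},{"travel":[-0.08,0.08,0],"rot":[0,0,0],"hand":0.6},{"travel":[-0.08,0.08,0],"rot":[0,0,0],"hand":0.6},{"travel":[-0.08,0.08,0],"rot":[0,0,0],"hand":0.6},{"travel":[-0.08,0.08,0],"rot":[0,0,0],"hand":0.6},{"travel":[-0.08,0.08,0],"rot":[0,0,0],"hand":0.6},{"travel":[-0.08,0.08,0],"rot":[0,0,0],"hand":0.6},{"travel":[-0.08,0.08,0],"rot":[0,0,0],"hand":0.6},{"travel":[-0.08,0.08,0],"rot":[0,0,0],"hand":0.6},{"travel":[-0.08,0.08,0],"rot":[0,0,0],"hand":0.6}])

```text
clock: 0.93
position: [284.0, -379.1, 207.1]
ee_rot: [-0.114, 0.993, 0.0, -0.0]
contact_force: [0.7, -0.2, 0.4]
gripper_width: 51.1
grasp_force: 0.0
```

>>> servo_tool(motion=[{"travel":[-0.08,0.08,0],"rot":[0,0,0],"hand":0.6},{"travel":[-0.08,0.08,0],"rot":[0,0,0],"hand":0.6},{"travel":[-0.08,0.08,0],"rot":[0,0,0],"hand":0.6},{"travel":[-0.08,0.08,0],"rot":[0,0,0],"hand":0.6},{"travel":[-0.08,0.08,0],"rot":[0,0,0],"hand":0.6},{"travel":[-0.08,0.08,0],"rot":[0,0,0],"hand":0.6},{"travel":[-0.08,0.08,0],"rot":[0,0,0],"hand":0.6},{"travel":[-0.08,0.08,0],"rot":[0,0,0],"hand":0.6},{"travel":[-0.08,0.08,0],"rot":[0,0,0],"hand":0.6},{"travel":[-0.08,0.08,0],"rot":[0,0,0],"hand":0.6}])

```text
clock: 1.77
position: [433.3, -139.0, 207.2]
ee_rot: [-0.114, 0.993, 0.0, -0.0]
contact_force: [0.7, -0.4, 0.2]
gripper_width: 51.3
grasp_force: 0.0
```

>>> servo_tool(motion=[{"travel":[-0.08,0.08,0],"rot":[0,0,0],"hand":0.6},{"travel":[-0.08,0.08,0],"rot":[0,0,0],"hand":0.6},{"travel":[-0.08,0.08,0],"rot":[0,0,0],"hand":0.6},{"travel":[-0.08,0.08,0],"rot":[0,0,0],"hand":0.6},{"travel":[-0.08,0.08,0],"rot":[0,0,0],"hand":0.6},{"travel":[-0.08,0.08,0],"rot":[0,0,0],"hand":0.6},{"travel":[-0.08,0.08,0],"rot":[0,0,0],"hand":0.6},{"travel":[-0.08,0.08,0],"rot":[0,0,0],"hand":0.6},{"travel":[0,0,0],"rot":[0,0,0],"hand":0.6},{"travel":[0,0,0],"rot":[0,0,0],"hand":0.6}])

```text
clock: 2.6
position: [552.7, 52.7, 206.4]
ee_rot: [-0.115, 0.993, -0.0, -0.001]
contact_force: [-1.0, -1.0, -0.7]
gripper_width: 51.3
grasp_force: 0.0
```

>>> servo_tool(motion=[{"travel":[-0.037,0.062,0],"rot":[0,0,0],"hand":0.6},{"travel":[-0.037,0.062,0.05],"rot":[0,0,0],"hand":0.6},{"travel":[0,0,0.08],"rot":[0,0,0],"hand":0.6},{"travel":[0,0,0.08],"rot":[0,0,0],"hand":0.6},{"travel":[0,0,0.08],"rot":[0,0,0],"hand":0.6},{"travel":[0,0,0.08],"rot":[0,0,0],"hand":0.6},{"travel":[0,0,0.08],"rot":[0,0,0],"hand":0.6},{"travel":[0,0,0],"rot":[-0.005,0,0],"hand":0.6},{"travel":[0,0,0],"rot":[0,0,0],"hand":0.6},{"travel":[0,0,0],"rot":[0,0,0],"hand":0.6}])

```text
clock: 3.43
position: [563.7, 85.6, 94.5]
ee_rot: [-0.114, 0.993, 0.015, -0.002]
contact_force: [0.4, -0.5, 0.1]
gripper_width: 51.4
grasp_force: 0.0
```

Run:
```python
from h import *
s=sensors.read_state(); print(s["position"],s["ee_rot"],s["contact_force"])
im,d=get_image("scene"); np.savez("s1.npz",im=im,d=d)
B=cv2.resize(im[150:310,290:480],None,fx=3.7,fy=3.7,interpolation=cv2.INTER_CUBIC); 
im2,d2=get_image("top"); A=cv2.resize(im2[190:290,130:250],None,fx=3,fy=3,interpolation=cv2.INTER_CUBIC)
cv2.imwrite("pics/s1.png",B[:,:,::-1])
```

```text
[563.6968461   85.59360642  94.47922014] [-0.11364194  0.9934036   0.01520233 -0.00191845] [ 0.42222893 -0.5239325   0.11528583]
```

View pics/s1.png

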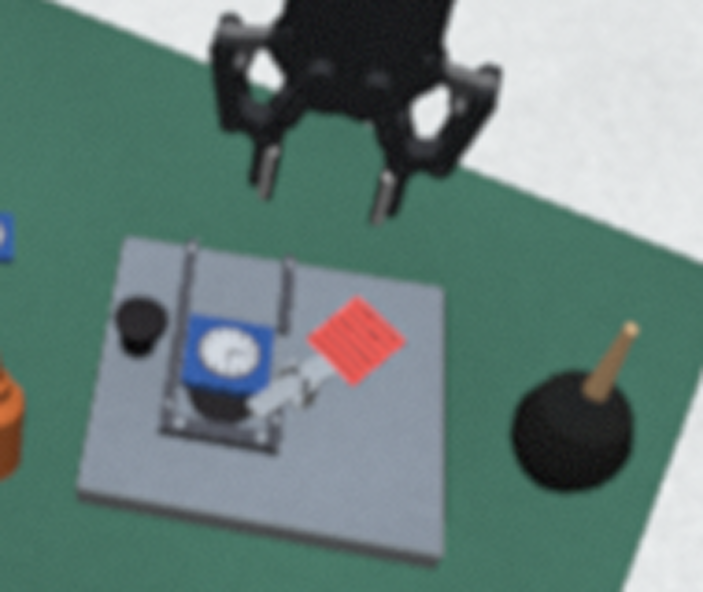

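The scene crop shows the open fingers above the stage with tips at (262,195) and (382,220). The carrier, plate and foot have not moved.

Run:
```python
from h import *
from scipy.spatial.transform import Rotation as Ro
s=sensors.read_state(); p=s["position"]; R=Ro.from_quat(s["ee_rot"]).as_matrix()
home=np.array([630.4,76.9]); a=np.radians(20.1); Rz=np.array([[np.cos(a),-np.sin(a)],[np.sin(a),np.cos(a)]])
for uv,sg in(((262,195),-1),((382,220),1)):
    q=((uv[0]-1.3)/3.7+290,(uv[1]-1.3)/3.7+150)
    for off in(0,5):
        w=ray("scene",q,p[2]+off-sg*-1); print(w.round(1),"tool",(R.T@(w-p)).round(1))
    for y in (25.7,40):
        e=p+R@[0,sg*y,-4]; print("tip y",y,e.round(1),"home fr",(Rz.T@(e[:2]-home)).round(1),"px crop",((proj("scene",e)-[290,150])*3.7+1.3).round())
```

```text
[548.9  50.1  94.3] tool [ 22.8 -31.6  -0. ]
[553.5  51.4  99.3] tool [ 18.  -31.2  -5. ]
tip y 25.7 [569.8  60.9  98.5] home fr [-62.4   5.8] px crop [265. 222.]
tip y 40 [573.1  47.   98.1] home fr [-64.1  -8.4] px crop [239. 216.]
[532.6 113.6  96.3] tool [24.3 33.9  0. ]
[537.4 114.3 101.3] tool [19.5 33.7 -5. ]
tip y 25.7 [558.2 111.  100.1] home fr [-56.1  56.8] px crop [361. 244.]
tip y 40 [554.9 124.9 100.6] home fr [-54.4  71. ] px crop [388. 250.]
```

Run:
```python
from h import *
from scipy.spatial.transform import Rotation as Ro
s=sensors.read_state(); p=s["position"]; Rt=Ro.from_quat(s["ee_rot"]).as_matrix()
d=np.load("s1.npz")["d"]; K,R,t=cam("scene"); v,u=np.mgrid[0:420,0:560]
P=(np.stack([(u-K[0,2])/K[0,0]*d,(v-K[1,2])/K[1,1]*d,d],-1)-t)@R
q=(P-p)@Rt; m=(d>0)&(abs(q[:,:,1])<70)&(abs(q[:,:,0])<45)&(q[:,:,2]>-45)&(q[:,:,2]<12)&(P[:,:,2]>60)
for vv,uu in zip(*np.where(m)):
    if q[vv,uu,2]>-22: print((uu,vv),q[vv,uu].round(0), end=' ')
print()
for z0 in range(-45,12,5):
    k=m&(q[:,:,2]>=z0)&(q[:,:,2]<z0+5)
    for sg in(-1,1):
        kk=k&(q[:,:,1]*sg>0)
        if kk.any(): print(z0,sg,kk.sum(),q[kk].min(0).round(),q[kk].max(0).round())
```

```text
-45 -1 13 [-10. -38. -45.] [ -1. -25. -40.]
-45 1 13 [-10.  26. -45.] [  9.  40. -40.]
-40 -1 12 [-11. -36. -39.] [ 10. -25. -36.]
-40 1 15 [-10.  26. -40.] [  4.  39. -35.]
-35 -1 4 [ -9. -30. -34.] [  5. -25. -31.]
-35 1 8 [-10.  26. -35.] [  1.  36. -31.]
-30 -1 1 [ -3. -25. -30.] [ -3. -25. -30.]
```

Run:
```python
from h import *
from scipy.spatial.transform import Rotation as Ro
s=sensors.read_state(); p=s["position"]; Rt=Ro.from_quat(s["ee_rot"]).as_matrix()
im=np.load("s1.npz")["im"]
f=8; B=cv2.resize(im[165:230,340:420],None,fx=f,fy=f,interpolation=cv2.INTER_CUBIC)[:,:,::-1].copy()
for z,c in((-5,(0,0,255)),(-15,(0,255,255)),(-25,(255,255,0)),):
    for sg in(-1,1):
        poly=[((proj("scene",p+Rt@[x,sg*y,z])-[340,165]+.5)*f).astype(int) for x,y in((-11,25.7),(11,25.7),(11,39),(-11,39))]
        cv2.polylines(B,[np.array(poly)],True,c,1)
cv2.imwrite("pics/z1.png",B)
```

```text
(no output)
```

View pics/z1.png

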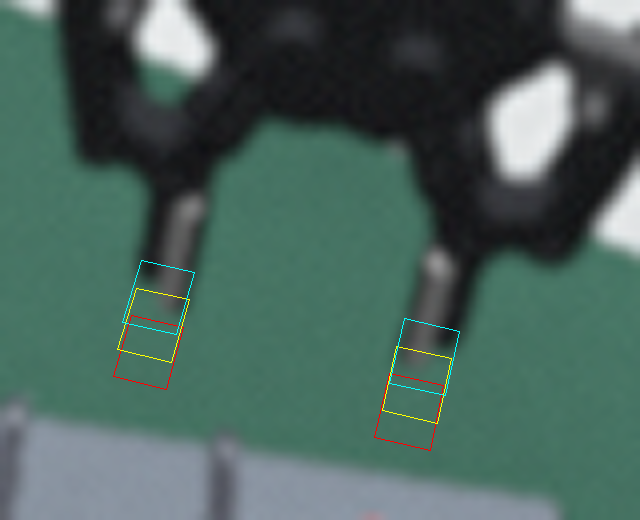

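The zoom shows the finger tips ending near (178,305) and (425,365). That is some 25 mm behind the TCP, so I will find the height by contact.

>>> servo_tool(motion=[{"travel":[0,0,0.05],"rot":[0,0,0],"hand":0.6},{"travel":[0,0,0.06],"rot":[0,0,0],"hand":0.6},{"travel":[0,0,0.05],"rot":[0,0,0],"hand":0.6},{"travel":[0,0,0.04],"rot":[0,0,0],"hand":0.6},{"travel":[0,0,0.02],"rot":[0,0,0],"hand":0.6},{"travel":[0,0,0],"rot":[0,0,0],"hand":0.6},{"travel":[0,0,0],"rot":[0,0,0],"hand":0.6}])

```text
clock: 4.12
position: [563.7, 87.9, 40.3]
ee_rot: [-0.114, 0.993, 0.016, -0.001]
contact_force: [0.7, 0.1, -0.6]
gripper_width: 51.2
grasp_force: 0.0
```

Run:
```python
from h import *
print(sensors.read_state()["contact_force"])
im,d=get_image("scene"); np.savez("s2.npz",im=im,d=d)
B=cv2.resize(im[195:305,300:440],None,fx=5,fy=5,interpolation=cv2.INTER_CUBIC)
cv2.imwrite("pics/s2.png",B[:,:,::-1])
```

```text
[ 0.7160479   0.08558725 -0.63779426]
```

View pics/s2.png

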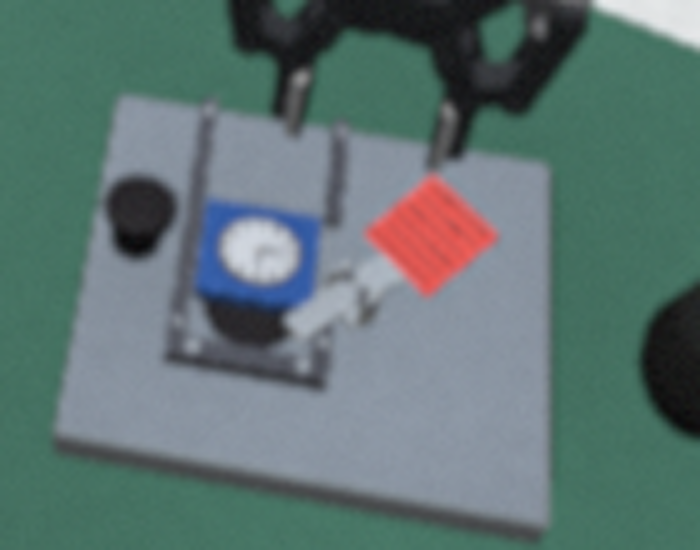

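The scene crop shows the right finger tip at (440,165), just clear of the red plate's corner (435,175). The left tip is over the channel at (293,130), and nothing is touched yet.

>>> servo_tool(motion=[{"travel":[0,0,0.02],"rot":[0,0,0],"hand":0.6},{"travel":[0,0,0.02],"rot":[0,0,0],"hand":0.6},{"travel":[0,0,0.02],"rot":[0,0,0],"hand":0.6},{"travel":[0,0,0],"rot":[0,0,0],"hand":0.6},{"travel":[0,0,0],"rot":[0,0,0],"hand":0.6}])

```text
clock: 4.58
position: [562.9, 88.1, 24.5]
ee_rot: [-0.114, 0.993, 0.015, -0.002]
contact_force: [-0.1, -0.3, 0.9]
gripper_width: 51.3
grasp_force: 0.0
```

>>> servo_tool(motion=[{"travel":[0,0,0.016],"rot":[0,0,0],"hand":0.6},{"travel":[0,0,0.0],"rot":[0,0,0],"hand":0.6},{"travel":[0,0,0],"rot":[0,0,0],"hand":0.6}])

```text
clock: 4.83
position: [563.5, 88.5, 21.2]
ee_rot: [-0.114, 0.993, 0.016, -0.001]
contact_force: [-0.0, 0.0, 2.0]
gripper_width: 51.1
grasp_force: 1.0
```

>>> servo_tool(motion=[{"travel":[0,0,0.016],"rot":[0,0,0],"hand":0.6},{"travel":[0,0,0.0],"rot":[0,0,0],"hand":0.6},{"travel":[0,0,0],"rot":[0,0,0],"hand":0.6}])

```text
clock: 5.08
position: [563.1, 88.7, 16.9]
ee_rot: [-0.114, 0.993, 0.016, -0.002]
contact_force: [-1.7, 1.2, 3.1]
gripper_width: 51.2
grasp_force: 1.2
```

>>> servo_tool(motion=[{"travel":[0,0,0.016],"rot":[0,0,0],"hand":0.6},{"travel":[0,0,0.0],"rot":[0,0,0],"hand":0.6},{"travel":[0,0,0],"rot":[0,0,0],"hand":0.6}])

```text
clock: 5.33
position: [563.1, 88.7, 12.8]
ee_rot: [-0.114, 0.993, 0.016, -0.002]
contact_force: [-1.1, 1.6, 2.7]
gripper_width: 51.2
grasp_force: 1.4
```

>>> servo_tool(motion=[{"travel":[0,0,0.016],"rot":[0,0,0],"hand":0.6},{"travel":[0,0,0.0],"rot":[0,0,0],"hand":0.6},{"travel":[0,0,0],"rot":[0,0,0],"hand":0.6}])

```text
clock: 5.58
position: [563.1, 88.8, 8.8]
ee_rot: [-0.114, 0.993, 0.016, -0.002]
contact_force: [-0.5, 1.5, 3.8]
gripper_width: 51.3
grasp_force: 1.5
```

Run:
```python
from h import *
im,d=get_image("scene"); np.savez("s3.npz",im=im,d=d)
B=cv2.resize(im[205:295,315:425],None,fx=6.5,fy=6.5,interpolation=cv2.INTER_CUBIC)
cv2.imwrite("pics/s3.png",B[:,:,::-1])
```

```text
(no output)
```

View pics/s3.png

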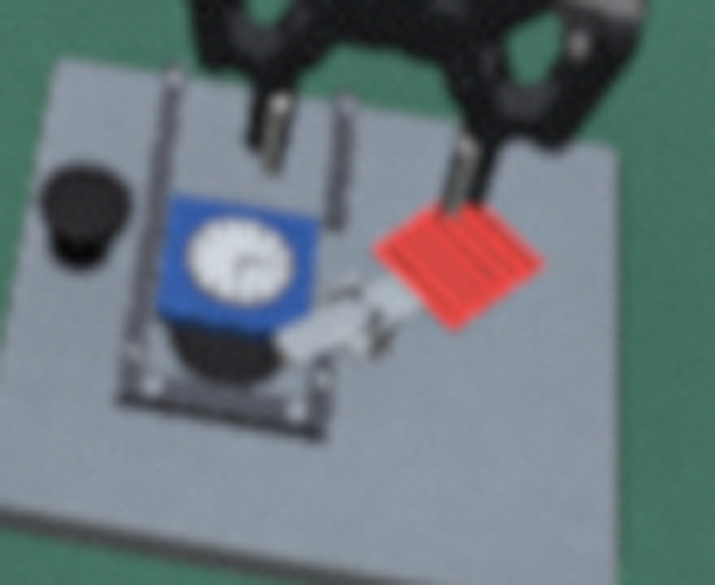

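The right finger at (455,210) is on the red plate's rear corner and is pressing it. The left finger at (268,170) is in the channel behind the carrier.

>>> servo_tool(motion=[{"travel":[0,0,0.016],"rot":[0,0,0],"hand":0.6},{"travel":[0,0,0.0],"rot":[0,0,0],"hand":0.6},{"travel":[0,0,0],"rot":[0,0,0],"hand":0.6}])

```text
clock: 5.88
position: [563.2, 88.8, 4.8]
ee_rot: [-0.114, 0.993, 0.016, -0.002]
contact_force: [-0.5, 0.3, 3.3]
gripper_width: 51.2
grasp_force: 1.7
```

>>> servo_tool(motion=[{"travel":[0,0,0.008],"rot":[0,0,0],"hand":0.6},{"travel":[0,0,0.0],"rot":[0,0,0],"hand":0.6},{"travel":[0,0,0],"rot":[0,0,0],"hand":0.6}])

```text
clock: 6.13
position: [563.2, 88.9, 3.0]
ee_rot: [-0.114, 0.993, 0.016, -0.002]
contact_force: [-0.4, 0.6, 4.5]
gripper_width: 51.2
grasp_force: 1.8
```

>>> servo_tool(motion=[{"travel":[0,0,0.008],"rot":[0,0,0],"hand":0.6},{"travel":[0,0,0.0],"rot":[0,0,0],"hand":0.6},{"travel":[0,0,0],"rot":[0,0,0],"hand":0.6}])

```text
clock: 6.38
position: [563.3, 88.9, 1.0]
ee_rot: [-0.114, 0.993, 0.016, -0.002]
contact_force: [-0.3, -0.2, 4.8]
gripper_width: 51.1
grasp_force: 2.0
```

>>> servo_tool(motion=[{"travel":[0,0,0.004],"rot":[0,0,0],"hand":0.6},{"travel":[0,0,0.0],"rot":[0,0,0],"hand":0.6},{"travel":[0,0,0],"rot":[0,0,0],"hand":0.6}])

```text
clock: 6.63
position: [563.3, 88.9, 0.1]
ee_rot: [-0.114, 0.993, 0.016, -0.001]
contact_force: [0.5, -1.0, 3.4]
gripper_width: 51.1
grasp_force: 2.2
```

>>> servo_tool(motion=[{"travel":[0,0,0.004],"rot":[0,0,0],"hand":0.6},{"travel":[0,0,0.0],"rot":[0,0,0],"hand":0.6},{"travel":[0,0,0],"rot":[0,0,0],"hand":0.6}])

```text
clock: 6.88
position: [563.4, 89.0, -0.9]
ee_rot: [-0.114, 0.993, 0.016, -0.001]
contact_force: [2.5, -3.0, 4.8]
gripper_width: 51.4
grasp_force: 2.4
```

Run:
```python
from h import *
im,d=get_image("scene")
B=cv2.resize(im[205:295,315:425],None,fx=6.5,fy=6.5,interpolation=cv2.INTER_CUBIC)
cv2.imwrite("pics/s4.png",B[:,:,::-1])
```

```text
(no output)
```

View pics/s4.png

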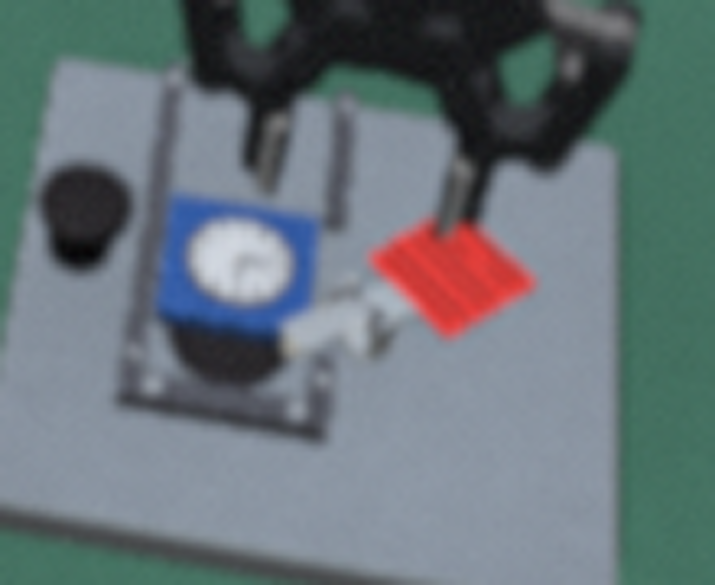

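The right finger has pressed the plate close to level, with the foot end at (290,340) raised. The left finger tip at (265,190) is just behind the carrier's rear edge. I continue by numbers, tracking the plate angle from the red centroid.

>>> servo_tool(motion=[{"travel":[0,0,0.004],"rot":[0,0,0],"hand":0.6},{"travel":[0,0,0.0],"rot":[0,0,0],"hand":0.6},{"travel":[0,0,0],"rot":[0,0,0],"hand":0.6}])

```text
clock: 7.18
position: [563.5, 89.0, -1.6]
ee_rot: [-0.114, 0.993, 0.016, -0.001]
contact_force: [1.0, -2.3, 4.7]
gripper_width: 51.6
grasp_force: 3.1
```

```bash
cat >> h.py <<'E'
home=np.array([630.4,76.9]); a=np.radians(20.1); Rz=np.array([[np.cos(a),-np.sin(a)],[np.sin(a),np.cos(a)]])
def W(x,y,z): return np.r_[home+Rz@[x,y],22+z]
def look():
    "predicted-vs-seen plate corners (scene) for clip angles; carrier front-edge position"
    im,d=get_image("scene"); hsv=cv2.cvtColor(im,cv2.COLOR_RGB2HSV).astype(int)
    red=((hsv[:,:,1]>110)&(hsv[:,:,2]>60)&((hsv[:,:,0]<8)|(hsv[:,:,0]>172)))
    red[:225]=0;red[270:]=0; v,u=np.where(red&(np.arange(560)>365)&(np.arange(560)<410)); 
    out={"red right":(u.max(),v[u>=u.max()-0].mean()),"red low":(u[v==v.max()].mean(),v.max()),"red left":(u.min(),v[u==u.min()].mean())}
    K,R,t=cam("scene"); vv,uu=np.mgrid[0:420,0:560]
    P=(np.stack([(uu-K[0,2])/K[0,0]*d,(vv-K[1,2])/K[1,1]*d,d],-1)-t)@R
    q=np.concatenate([(P[:,:,:2]-home)@Rz,P[:,:,2:]-22],-1)[red&(d>0)&(uu>365)&(uu<410)]
    s=(-(q[:,0]+9.8)+(q[:,1]-38.8))/2**.5; k=(s>12)&(s<65)&(q[:,2]<40)
    A=np.c_[s[k],np.ones(k.sum())]; f=np.linalg.lstsq(A,q[k,2],rcond=None)[0]
    print("plate slope",f.round(3),"clip angle ~",round(.42-np.arctan(f[0]),3),"z at s=38",(f[0]*38+f[1]).round(1),k.sum())
    blue=(abs(hsv[:,:,0]-112)<12)&(hsv[:,:,1]>110)&(hsv[:,:,2]>50)&(uu>325)&(uu<375)&(vv>220)&(vv<285)
    g=(np.concatenate([(P[:,:,:2]-home)@Rz,P[:,:,2:]-22],-1))[blue&(d>0)]; g=g[abs(g[:,2]-8)<4]
    b=np.array([ray("scene",(x,y),30)[:2] for y,x in zip(*np.where(blue))]); b=(b-home)@Rz
    print("carrier x 2..98%",np.percentile(b[:,0],[2,50,98]).round(1),"y",np.percentile(b[:,1],[2,50,98]).round(1),"z",g[:,2].mean().round(1))
    st=sensors.read_state(); print(st["position"].round(1),st["contact_force"].round(1),st["clock"])
E
python3 -c "
from h import *
look()"
```

```text
plate slope [0.009 6.3  ] clip angle ~ 0.411 z at s=38 6.6 257
carrier x 2..98% [-44.7 -12.8   5.7] y [-24.4  -5.3  21.8] z 9.6
[563.5  88.9  -1.6] [ 0.6 -2.9  6. ] 7.2333
```

>>> servo_tool(motion=[{"travel":[-0.008,0.001,0],"rot":[0,0,0],"hand":0.6},{"travel":[-0.008,0.001,0],"rot":[0,0,0],"hand":0.6},{"travel":[-0.008,0.001,0],"rot":[0,0,0],"hand":0.6},{"travel":[-0.008,0.001,0],"rot":[0,0,0],"hand":0.6},{"travel":[-0.008,0.001,0],"rot":[0,0,0],"hand":0.6},{"travel":[0,0,0],"rot":[0,0,0],"hand":0.6}])

```text
clock: 7.73
position: [563.5, 89.0, -2.1]
ee_rot: [-0.114, 0.993, 0.013, -0.012]
contact_force: [-16.0, -5.0, 21.7]
gripper_width: 51.2
grasp_force: 10.7
```

```bash
python3 -c "
from h import *
look()"
```

```text
plate slope [-3.000e-03  6.408e+00] clip angle ~ 0.423 z at s=38 6.3 255
carrier x 2..98% [-44.7 -13.    5.6] y [-24.4  -4.4  21.8] z 9.4
[563.5  89.   -2.2] [-15.6  -5.6  20.6] 7.7833
```

>>> servo_tool(motion=[{"travel":[0,0,-0.008],"rot":[0,0,0],"hand":0.6},{"travel":[0,0,0],"rot":[0,0,0],"hand":0.6},{"travel":[0,0,0],"rot":[0,0,0],"hand":0.6}])

```text
clock: 8.03
position: [569.2, 91.4, -0.7]
ee_rot: [-0.114, 0.993, 0.015, -0.005]
contact_force: [-2.7, -2.4, 5.1]
gripper_width: 50.9
grasp_force: 2.8
```

```bash
python3 -c "
from h import *
look(); print(sensors.read_state()['ee_rot'])"
```

```text
plate slope [0.043 5.779] clip angle ~ 0.377 z at s=38 7.4 245
carrier x 2..98% [-45.  -13.4   5.6] y [-24.4  -5.4  21.8] z 9.6
[569.2  91.4  -0.8] [-3.4 -2.5  4.5] 8.0833
[-0.11384754  0.99337148  0.01498468 -0.00522459]
```

>>> servo_tool(motion=[{"travel":[-0.008,0.001,0],"rot":[0,0,0],"hand":0.6},{"travel":[-0.008,0.001,0],"rot":[0,0,0],"hand":0.6},{"travel":[-0.008,0.001,0],"rot":[0,0,0],"hand":0.6},{"travel":[-0.008,0.001,0],"rot":[0,0,0],"hand":0.6},{"travel":[0,0,0],"rot":[0,0,0],"hand":0.6},{"travel":[0,0,0],"rot":[0,0,0],"hand":0.6}])

```text
clock: 8.58
position: [576.5, 94.3, -1.0]
ee_rot: [-0.114, 0.993, 0.015, -0.006]
contact_force: [-3.6, -1.6, 5.1]
gripper_width: 51.3
grasp_force: 3.0
```

```bash
python3 -c "
from h import *
look(); print(sensors.read_state()['ee_rot'])"
```

```text
plate slope [0.011 7.193] clip angle ~ 0.409 z at s=38 7.6 229
carrier x 2..98% [-37.1  -5.7  13.4] y [-24.9  -7.   21.2] z 9.5
[576.5  94.3  -1. ] [-4.1 -2.   5.4] 8.6333
[-0.11385509  0.99336787  0.01502771 -0.00560889]
```

>>> servo_tool(motion=[{"travel":[-0.008,0.001,0],"rot":[0,0,0],"hand":0.6},{"travel":[-0.008,0.001,0],"rot":[0,0,0],"hand":0.6},{"travel":[-0.008,0.001,0],"rot":[0,0,0],"hand":0.6},{"travel":[-0.008,0.001,0],"rot":[0,0,0],"hand":0.6},{"travel":[-0.008,0.001,0],"rot":[0,0,0],"hand":0.6},{"travel":[0,0,0],"rot":[0,0,0],"hand":0.6},{"travel":[0,0,0],"rot":[0,0,0],"hand":0.6}])

```text
clock: 9.22
position: [585.9, 97.8, -0.9]
ee_rot: [-0.114, 0.993, 0.015, -0.006]
contact_force: [-4.1, -2.0, 6.1]
gripper_width: 51.0
grasp_force: 3.2
```

```bash
python3 -c "
from h import *
look(); print(sensors.read_state()['ee_rot'])"
```

```text
plate slope [-0.034  9.493] clip angle ~ 0.454 z at s=38 8.2 210
carrier x 2..98% [-26.8   7.8  22. ] y [-24.5  -5.9  21. ] z 9.5
[585.9  97.8  -0.9] [-4.2 -2.1  5.7] 9.2667
[-0.11391405  0.9933612   0.01499622 -0.00567749]
```

>>> servo_tool(motion=[{"travel":[-0.006,0.0007,0],"rot":[0,0,0],"hand":0.6},{"travel":[-0.006,0.0007,0],"rot":[0,0,0],"hand":0.6},{"travel":[0,0,0],"rot":[0,0,0],"hand":0.6},{"travel":[0,0,0],"rot":[0,0,0],"hand":0.6}])

```text
clock: 9.6
position: [588.6, 98.8, -1.0]
ee_rot: [-0.114, 0.993, 0.015, -0.006]
contact_force: [-5.3, -2.3, 5.9]
gripper_width: 51.4
grasp_force: 3.3
```

>>> servo_tool(motion=[{"travel":[-0.006,0.0007,0],"rot":[0,0,0],"hand":0.6},{"travel":[0,0,0],"rot":[0,0,0],"hand":0.6},{"travel":[0,0,0],"rot":[0,0,0],"hand":0.6}])

```text
clock: 9.85
position: [589.9, 99.2, -0.9]
ee_rot: [-0.114, 0.993, 0.015, -0.006]
contact_force: [-5.5, -1.6, 6.5]
gripper_width: 51.2
grasp_force: 3.4
```

```bash
python3 -c "
from h import *
look(); print(sensors.read_state()['ee_rot'])"
```

```text
plate slope [-0.073 11.304] clip angle ~ 0.493 z at s=38 8.5 203
carrier x 2..98% [-23.2  10.   24.3] y [-24.5  -6.3  21.4] z 9.9
[590.   99.2  -0.9] [-4.4 -2.   4.9] 9.9
[-0.1139236   0.99335949  0.01495135 -0.00589815]
```

>>> servo_tool(motion=[{"travel":[-0.006,0.0007,0],"rot":[0,0,0],"hand":0.6},{"travel":[0,0,0],"rot":[0,0,0],"hand":0.6},{"travel":[0,0,0],"rot":[0,0,0],"hand":0.6}])

```text
clock: 10.15
position: [590.7, 99.5, -1.0]
ee_rot: [-0.114, 0.993, 0.015, -0.007]
contact_force: [-6.4, -2.4, 6.5]
gripper_width: 51.3
grasp_force: 4.6
```

>>> servo_tool(motion=[{"travel":[-0.006,0.0007,0],"rot":[0,0,0],"hand":0.6},{"travel":[0,0,0],"rot":[0,0,0],"hand":0.6},{"travel":[0,0,0],"rot":[0,0,0],"hand":0.6}])

```text
clock: 10.4
position: [590.8, 99.5, -1.1]
ee_rot: [-0.113, 0.993, 0.015, -0.008]
contact_force: [-8.2, -3.0, 8.9]
gripper_width: 51.6
grasp_force: 5.7
```

```bash
python3 -c "
from h import *
look(); print(sensors.read_state()['ee_rot'])"
```

```text
plate slope [-0.087 11.485] clip angle ~ 0.507 z at s=38 8.2 198
carrier x 2..98% [-22.   10.3  24.6] y [-24.6  -7.1  21.5] z 10.0
[590.7  99.5  -1.1] [-8.1 -2.8  9.8] 10.45
[-0.11347939  0.99340055  0.01453854 -0.00814877]
```

>>> servo_tool(motion=[{"travel":[0.008,-0.001,0],"rot":[0,0,0],"hand":0.6},{"travel":[0.008,-0.001,0],"rot":[0,0,0],"hand":0.6},{"travel":[0.008,-0.001,0],"rot":[0,0,0],"hand":0.6},{"travel":[0.008,-0.001,0],"rot":[0,0,0],"hand":0.6},{"travel":[0.008,-0.001,0],"rot":[0,0,0],"hand":0.6},{"travel":[0,0,0],"rot":[0,0,0],"hand":0.6},{"travel":[0,0,0],"rot":[0,0,0],"hand":0.6}])

```text
clock: 11.03
position: [590.4, 99.6, 1.6]
ee_rot: [-0.114, 0.993, 0.017, 0.002]
contact_force: [3.6, 1.4, 6.7]
gripper_width: 51.2
grasp_force: 3.1
```

```bash
python3 -c "
from h import *
look(); print(sensors.read_state()['ee_rot'])"
```

```text
plate slope [7.0000e-03 1.0873e+01] clip angle ~ 0.413 z at s=38 11.1 206
carrier x 2..98% [-21.9   9.8  24.6] y [-24.8  -7.6  20.7] z 10.1
[590.5  99.6   1.6] [4.2 1.5 5.5] 11.0833
[-0.11444028  0.99328899  0.01661341  0.0020976 ]
```

>>> servo_tool(motion=[{"travel":[0.008,-0.001,-0.004],"rot":[0,0,0],"hand":0.6},{"travel":[0.004,0,-0.008],"rot":[0,0,0],"hand":0.6},{"travel":[0,0,-0.012],"rot":[0,0,0],"hand":0.6},{"travel":[0,0,-0.016],"rot":[0,0,0],"hand":0.6},{"travel":[0,0,-0.016],"rot":[0,0,0],"hand":0.6},{"travel":[0,0,-0.03],"rot":[0,0,0],"hand":0.6},{"travel":[0,0,-0.06],"rot":[0,0,0],"hand":0.6},{"travel":[0,0,-0.1],"rot":[0,0,0],"hand":0.6},{"travel":[0,0,-0.1],"rot":[0,0,0],"hand":0.6},{"travel":[0,0,0],"rot":[0,0,0],"hand":0.6}])

```text
clock: 11.92
position: [587.1, 94.6, 91.4]
ee_rot: [-0.115, 0.993, 0.016, 0.002]
contact_force: [0.6, 0.0, 1.2]
gripper_width: 51.3
grasp_force: 0.0
```

>>> servo_tool(motion=[{"travel":[0.08,0,-0.1],"rot":[0,0,0],"hand":0.6},{"travel":[0.1,0,-0.1],"rot":[0,0,0],"hand":0.6},{"travel":[0.1,0,0],"rot":[0,0,0],"hand":0.6},{"travel":[0,0,0],"rot":[0,0,0],"hand":0.6},{"travel":[0,0,0],"rot":[0,0,0],"hand":0.6}])

```text
clock: 12.33
position: [515.3, 76.3, 136.6]
ee_rot: [-0.114, 0.993, 0.016, -0.003]
contact_force: [-0.0, -0.1, 0.5]
gripper_width: 51.2
grasp_force: 0.0
```

Run:
```python
from h import *
look()
im,d=get_image("scene"); B=cv2.resize(im[205:295,315:425],None,fx=6.5,fy=6.5,interpolation=cv2.INTER_CUBIC)
cv2.imwrite("pics/s5.png",B[:,:,::-1])
```

```text
plate slope [0.196 7.759] clip angle ~ 0.227 z at s=38 15.2 298
carrier x 2..98% [-22.2   7.6  24.6] y [-24.5  -7.4  21.2] z 10.1
[516.3  76.6 136.3] [0.6 0.4 0.4] 12.3833
```

View pics/s5.png

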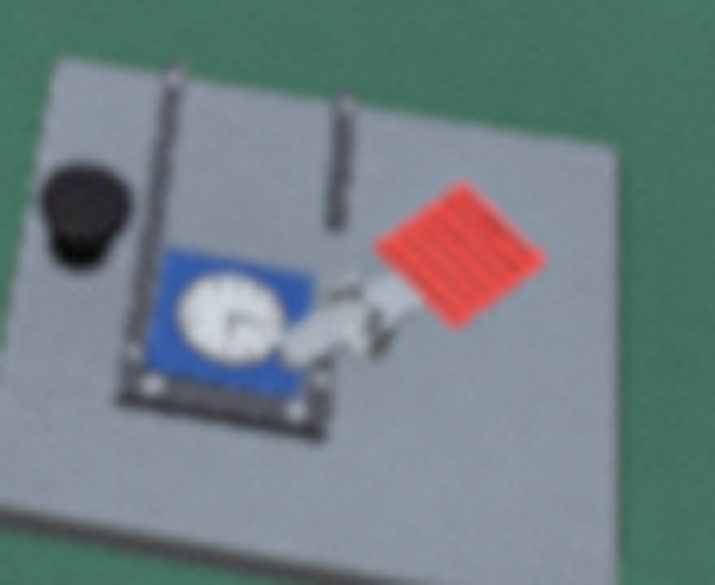

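The carrier's front edge, (145,375) to (300,395), is on the stop bar and square to it. The clip foot at (290,350) rests on its corner at about 0.2 rad, and the fingers are clear.

```bash
python3 -c "
from bench import job_done; print(job_done())"
```

```text
the job is handed in; nothing more can be done
None
```

I pushed the carrier home against the stop bar with the thumb plate held down, then released the clip so its foot rests on the carrier (clip at about 0.2 rad in the last image), took the fingers clear, and handed the job in; no verdict was returned.

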